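# Wedge a block off its rails and hold it

### The arm

A 6-joint arm with a two-finger parallel gripper is mounted at the origin on a cart in front of the work surface, level with it; the furniture and walls round the work are solid. World frame = base frame: x ahead of the robot, y to its left, z up, the work surface at z = 0. Lengths are in m, angles in rad, forces in N, time in s.
With the tool pointing down it reaches from about 0.35 to 0.975 m from the base axis. Payload 4.9 kg.
Tool frame: the origin (TCP) lies midway between the tips of the shut fingers; the grasp point (between the pads) lies 19 mm behind it; z points along the fingers, y is the line along which they close (so a half turn about z gives the same grasp; the last joint's range is limited). The gripper opens to 85 mm and grips with 20 to 120 N. Pads are 22 mm wide; open, the fingers measure 114 mm over their backs; the gripper's body (76 mm by 85 mm) begins 54 mm behind the grasp point. The pads swing forward as they close: fully open they stand 13 mm farther back than shut.
Start: joints at [-1.306, 0.053, 1.613, -0, 1.476, -0.119], TCP at [0.234, -0.58, 0.231] pointing down, gripper open.
Joint ranges: [-3.01, 3.01], [-1.01, 2.22], [0.06, 2.58], [-1.02, 4.17], [0.09, 2.62], [-3.14, 3.14]. Speed limits (rad/s): [2.57, 2.57, 3.14, 3.14, 3.14, 3.14].

### API

Orientations are given as a rotation vector (axis times angle).
In Python, from station import ctrl, optics, job gives the robot as it stands.
- The arm moves only by the shell command python3 -m jog 'ROWS' [OPENING] [FORCE]. ROWS is JSON, a list of rows, each a list of 2 entries, a list of its own where there are three numbers: the shift along the tool's x, y, z in m, then the turn, a rotation vector about the tool's x, y, z in rad. A call has 1 to 5 rows; each row is the pose to reach, as a shift and turn from the pose commanded when the call began, along the tool's axes at that moment; what a row does not reach only later rows make up. A row lasts 1/10 s, in which the tool goes at most 50 mm and 8.59 degrees, less where a joint would pass 70% of its speed; a pose out of reach is approached as far as the arm can. A call with a gripper value outside its range is refused whole. OPENING is the opening, from 0 (shut) to 1 (fully open), set as the call begins (- or left out, the last holds). The fingers move at their own pace and stop on an object; FORCE is the grip in N (left out, the last holds). Time passes only in rows, so rows that repeat a pose let the fingers close. It gives the time, the measured TCP pose, the force, the opening and the grip force at its end, in the units of the state.
- ctrl.get_obs(): the state, without advancing time (a new reading comes with each control period).
- optics.get_image(name): name is "scene" or "top"; returns a dict with "image" (384x512x3 uint8, blue, green, red), "fx", "fy", "cx", "cy" (pixels), "D" ([k1, k2, p1, p2, k3] as OpenCV has them; the pictures are not rectified), "rvec" (rotation vector, rad) and "tvec" (3), from world to camera coordinates, as OpenCV has them. Camera axes: x right, y down, z forward; pixel columns grow to the right and rows downward; lengths in m; the calibration is good to about 2 mm. A picture is of the moment at which its call begins. There is no depth.
- job.finish_job(): hands the job in; it is judged then, once.
The state is a dict: "t": time; "q": joint angles; "dq": joint speeds; "effort": joint torques, N m; "tool_pos": TCP position; "tool_rot": TCP orientation; "contact_force": force on the tool from outside, world axes, zero at the start; "wrist_torque": the same for the moment, N m; "opening": finger opening in m; "grip_force": force on a finger pad.
Only numpy, scipy, OpenCV 4.12 (cv2) and the standard library are available. Lean on these libraries where they do the work, as an engineer would, in place of code of your own. Each camera call takes 0.05 s, during which the arm holds its last target. There are 200 camera calls.

### The job

Slide the shutter on the front of the lifting stand until the white line on its black grip stands at the green mark, so that its window frees the mouth. Then take the orange wedge by its handle and push it, flat on the plywood board and thin end first, straight into the mouth under the aluminium block until the block just floats off its rails, about 4 mm and never as much as 9 mm. Finish holding the wedge there by its handle with the block lifted on it, touching neither stand, shutter nor block yourself, and leave the things around the stand where they are.

Things in the scene. Friction and masses are not known exactly. Their poses are not given: they have to be found in the camera images.
- stand_mouth (a point): On the riser board (top 70 mm above the bench) under the middle of the mouth of the fixed lifting stand (grey front frame 174 mm wide, 42 mm high; 120 mm deep; pins to 74 mm). x points into the stand, the way the wedge goes in, y left, z up. The wedge's lane is the bare board along this x, 46 mm wide between the rails, 28 mm high under the front frame, with a stop at x = 109 mm.
- green_mark (a point): Green line across the front frame's track, at the top of the frame: where the white line of the shutter grip must stand (compare along the stand's y). It is 45 mm to the left (+y) of the mouth's middle.
- shutter (a joint): Shutter travel in m, 0 to 0.060 toward the stand's +y; 0.040 = white line at the green mark, window centred on the mouth. The aluminium shutter hangs 6 to 11 mm in front of the stand_mouth point; friction 1.5 N, stays where left. Its window is 36 mm wide, 29 mm high, open at the bottom; at 0 to 0.02 the leaf beside it blocks the mouth.
- shutter_grip (a point): Centre of the black upright grip on the shutter, with a white line down it: 14 mm (x) by 16 mm (y) by 26 mm high, from 40 to 66 mm above the board; can be pinched from above. Axes as the stand's.
- block (a joint): Height of the aluminium block (80 x 90 x 32 mm, about 0.4 to 0.8 kg with its roller, free to move only up and down on four guide pins) above its rails, in m: 0 = resting on the rails, 0.004 = wanted. A lift of 0.016 is its upper stop.
- block_top (a point): Middle of the block's top face, 48 mm above the board when the block rests on its rails.
- roller: Steel roller turning freely under the block, 14 mm diameter, 30 mm long along the stand's y. Origin: its centre, 30 mm inside the mouth, 19 mm above the board at rest (lowest line 12 mm). The wedge lifts the block by it: first touch with the thin end about 36 mm past the roller's centre, then 1 mm for each 4 mm of push; 4 mm of lift at 52 mm past (82 mm inside the mouth).
- wedge: Orange wedge, 133 mm long, 24 mm wide, 0.12 kg, loose. Origin on its underside below the middle of the handle; x points to the thin end, z up. Ramp from x = 119 mm (thin end, 3 mm high) rising 1 in 4 to x = 39 mm (23 mm high); then a neck 16 mm high; handle at x = -14 to 14 mm. At 4 mm of lift the ramp's high end is level with the stand's front frame.
- wedge_handle (a point): Where to grip the wedge: middle of the handle, 30 mm above the underside. The handle is 28 mm long (wedge x), 20 mm wide (wedge y), 50 mm high, with a black band near the top. Axes as the wedge's.
- wedge_tip (a point): Middle of the wedge's thin end, 119 mm from the handle's middle along the wedge's x.
- pad: Bystander: yellow urethane pad, 30 x 54 x 21 mm, left of the stand. Origin under its centre.
- frame: Bystander: grey mounting frame, 42 x 70 x 9 mm, right of the stand. Origin under its centre.
- plug: Bystander: plug gauge with red handle, 17 x 70 x 17 mm, lying behind the stand. Origin under its centre.

How it is judged:
By the outcome, as a careful person would: the job done as asked, in the order asked, and still so for the second after the job is handed in, while the arm keeps its last pose, push and grip.
It also fails if it takes over 58 s, if anything falls off the work surface, if the arm or the gripper's body presses on something with over 40 N, if the wrist force passes 120 N, or if a joint passes its speed limit or range.

## Working session

There is one attempt and no reset: what is moved stays moved. The work goes in short steps, Python scripts to look and compute and a shell command to move; the robot and the scene stay as the last step left them, time stands still between calls to the robot, and variables do not carry over. Pictures are saved under pics/ and viewed, at most 10 in all, crops included, and the job is handed in when it is done.

```bash
ls; mkdir -p pics; python3 - <<'E'
from station import ctrl, optics
import cv2
for n in ("scene","top"):
    d=optics.get_image(n); cv2.imwrite(f"pics/{n}0.png",d["image"]); print(n,{k:v for k,v in d.items() if k!="image"})
print(ctrl.get_obs())
E
```

```text
pics
scene {'fx': 388.47265377952414, 'fy': 388.47265377952414, 'cx': 249.7795642180876, 'cy': 191.75725801693417, 'D': array([-0.09013396,  0.        ,  0.        ,  0.        ,  0.        ]), 'rvec': array([ 1.04762699, -2.2002368 ,  1.22885775]), 'tvec': array([0.35929737, 0.36418576, 0.49001716])}
top {'fx': 396.37351446443955, 'fy': 396.37351446443955, 'cx': 250.7378440497327, 'cy': 193.27348549503506, 'D': array([-0.13433616,  0.        ,  0.        ,  0.        ,  0.        ]), 'rvec': array([ 2.0440727 , -2.15767012,  0.24504048]), 'tvec': array([-0.0077252 ,  0.62064419,  0.84583509])}
{'t': 0.1, 'q': array([-1.30603435e+00,  5.33331277e-02,  1.61416419e+00,  2.68161052e-05,
        1.47603040e+00, -1.19022116e-01]), 'dq': array([-1.39771940e-03, -3.20733996e-03, -2.08084635e-03, -5.75101878e-04,
        2.39065816e-04,  7.93849353e-05]), 'effort': array([ 6.91027726e-04, -3.94912326e+01, -3.71360350e+01, -6.03174726e-05,
        3.99213939e-03, -2.48468126e-06]), 'tool_pos': array([ 0.2338631 , -0.57897775,  0.23015528]), 'tool_rot': array([-3.08203353e+00, -5.98781336e-01,  1.79370236e-04]), 'contact_force': array([-0.0628269 ,  0.72383815,  0.40414813]), 'wrist_torque': array([ 0.01184629, -0.06526578, -0.01447339]), 'grip_force': 0.0, 'opening': 0.08570686692529715}
```

View pics/scene0.png

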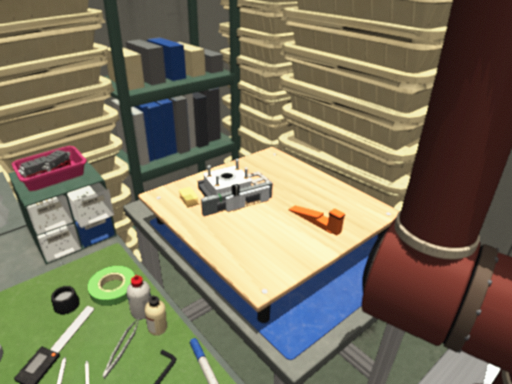

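View pics/top0.png

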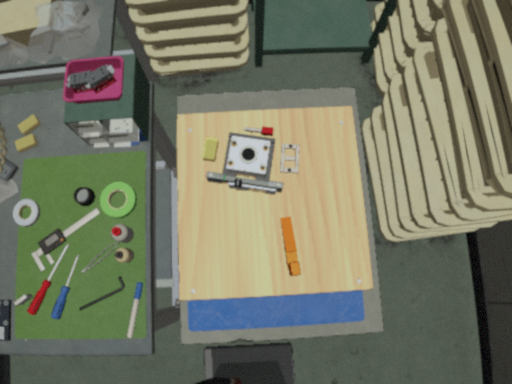

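Scene: stand around (235,188), wedge with handle at (336,220). Top: stand around (248,160), with the shutter bar from (208,178) to (282,188), and the wedge from (287,218) to its handle at (293,267). I'll enlarge both.

```bash
python3 - <<'E'
import cv2
t=cv2.imread("pics/top0.png");s=cv2.imread("pics/scene0.png")
a=cv2.resize(t[125:205,195:305],None,fx=7,fy=7,interpolation=cv2.INTER_CUBIC)
cv2.imwrite("pics/a.png",a)
b=cv2.resize(s[160:215,175:285],None,fx=7,fy=7,interpolation=cv2.INTER_CUBIC)
c1=cv2.resize(t[210:280,270:310],None,fx=5,fy=5,interpolation=cv2.INTER_CUBIC)  #200x350
c2=cv2.resize(s[195:240,280:355],None,fx=5,fy=5,interpolation=cv2.INTER_CUBIC) #375x225
import numpy as np
o=np.zeros((600,770,3),np.uint8); o[:385,:770]=b; o[385:585,:350]=cv2.rotate(c1,cv2.ROTATE_90_COUNTERCLOCKWISE); o[385:600,360:735]=c2[:215]
cv2.imwrite("pics/b.png",o)
E
```

```text
(no output)
```

View pics/a.png

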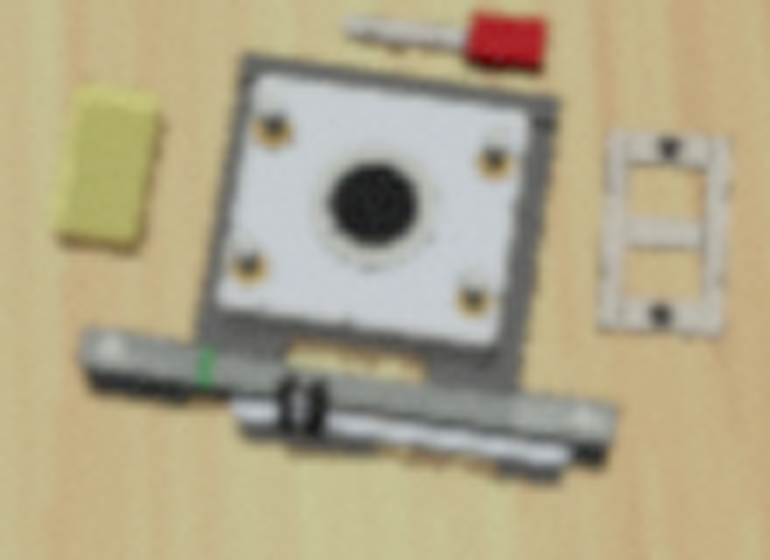

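View pics/b.png

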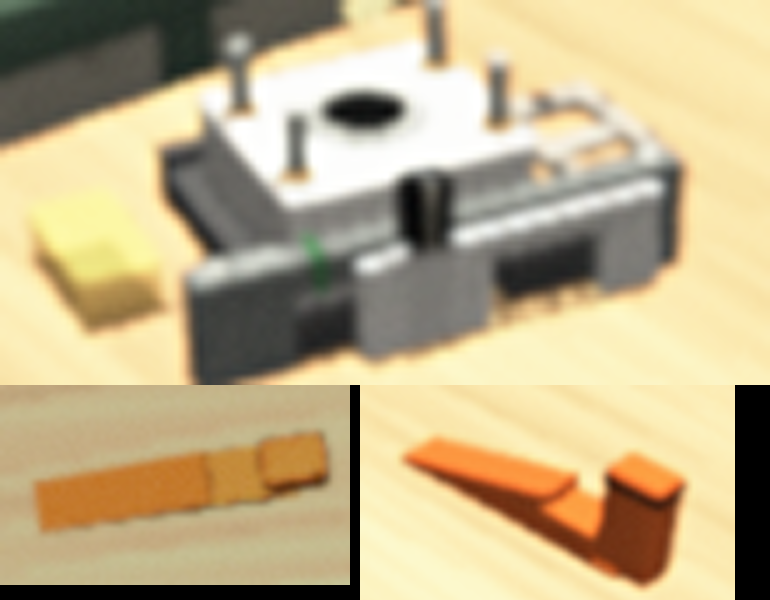

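Top crop: hole at (374,204), grip white line at about (303,400), green mark at (207,365), pad on the left, frame on the right and plug behind. The scene crop shows the same features, with hole (364,110), grip top (425,178) and green mark (305,240)–(320,285). The handle top and tip are clear in both views. Now I'll triangulate.

```bash
cat >h.py <<'E'
import numpy as np,cv2
from station import ctrl,optics
def cam(n):
    d=optics.get_image(n); K=np.array([[d["fx"],0,d["cx"]],[0,d["fy"],d["cy"]],[0,0,1]])
    return dict(im=d["image"],K=K,D=d["D"],R=cv2.Rodrigues(d["rvec"])[0],t=d["tvec"],rv=d["rvec"])
def ray(c,p):
    u=cv2.undistortPoints(np.array([[p]],float),c["K"],c["D"])[0,0]
    r=c["R"].T@np.array([u[0],u[1],1]); return -c["R"].T@c["t"], r/np.linalg.norm(r)
def tri(c1,p1,c2,p2):
    A=0;b=0;L=[]
    for c,p in((c1,p1),(c2,p2)):
        o,r=ray(c,p);M=np.eye(3)-np.outer(r,r);A=A+M;b=b+M@o;L.append((o,M))
    X=np.linalg.solve(A,b); return X,[round(1e3*np.linalg.norm(M@(X-o)),1) for o,M in L]
def atz(c,p,z):
    o,r=ray(c,p); return o+r*(z-o[2])/r[2]
def proj(c,X): return cv2.projectPoints(np.array(X,float).reshape(-1,1,3),c["rv"],c["t"],c["K"],c["D"])[0][:,0]
E
python3 - <<'E'
from h import *
T=cam("top");S=cam("scene"); np.set_printoptions(precision=4,suppress=True)
print("cams",ray(T,(250,190)),ray(S,(250,190)))
a=lambda u,v:(195+(u+.5)/7-.5,125+(v+.5)/7-.5)
b=lambda u,v:(175+(u+.5)/7-.5,160+(v+.5)/7-.5)
for n,p,q in [("hole",a(374,204),b(364,110)),("pinFL",a(250,268),b(297,175)),("pinFR",a(473,300),b(500,122)),("pinBL",a(274,132),b(240,107)),
 ("green back",a(208,348),b(304,238)),("grip top",a(303,395),b(425,178)),("frameLtop front",a(88,355),b(195,278)),("frameRtop back",a(616,402),b(665,158)),
 ("handle",(295.2,268.4),(337.6,212.)),("tip",(285.2,218),(292,207.8))]:
    print(n,*tri(T,p,S,q))
for n,p,z in [("hole",a(374,204),.118),("pad",a(108,165),.091),("frame",a(665,232),.079),("plugred",a(507,42),.087),("handle",(295.2,268.4),.12),("tip",(285.2,218),.073),("grip",a(303,395),.136),("green",a(207,352),.112)]: print(n,atz(T,p,z))
E
```

```text
cams (array([ 0.4114, -0.0326,  0.9646]), array([ 0.2348, -0.008 , -0.972 ])) (array([0.0574, 0.4234, 0.565 ]), array([ 0.6558, -0.5436, -0.5238]))
hole [ 0.7003 -0.039   0.1186] [np.float64(0.8), np.float64(0.8)]
pinFL [0.6814 0.0017 0.1173] [np.float64(0.8), np.float64(0.8)]
pinFR [ 0.6661 -0.0691  0.1187] [np.float64(0.3), np.float64(0.3)]
pinBL [ 0.7268 -0.0077  0.119 ] [np.float64(1.2), np.float64(1.2)]
green back [0.6574 0.0164 0.111 ] [np.float64(0.7), np.float64(0.7)]
grip top [ 0.6343 -0.0138  0.1325] [np.float64(0.5), np.float64(0.5)]
frameLtop front [0.6578 0.0557 0.1114] [np.float64(1.7), np.float64(1.7)]
frameRtop back [ 0.6339 -0.1138  0.1034] [np.float64(0.1), np.float64(0.1)]
handle [ 0.4407 -0.1259  0.1176] [np.float64(0.1), np.float64(0.1)]
tip [ 0.5578 -0.1165  0.0697] [np.float64(0.5), np.float64(0.5)]
hole [ 0.7    -0.0396  0.118 ]
pad [0.7279 0.048  0.091 ]
frame [ 0.6982 -0.1368  0.079 ]
plugred [ 0.7659 -0.0878  0.087 ]
handle [ 0.4405 -0.1256  0.12  ]
tip [ 0.5569 -0.1166  0.073 ]
grip [ 0.633  -0.0143  0.136 ]
green [0.6553 0.0162 0.112 ]
```

```bash
python3 - <<'E'
from h import *
T=cam("top"); np.set_printoptions(precision=4,suppress=True)
a=lambda u,v:(195+(u+.5)/7-.5,125+(v+.5)/7-.5)
A=lambda u,v,z:atz(T,a(u,v),z)
def ang(n,p,q,off):
    d=(q-p)[:2];print(n,round(np.degrees(np.arctan2(d[1],d[0]))-off,2),round(np.linalg.norm(d),4),p,q)
TL,TR,BR,BL=A(258,72,.118),A(532,105,.118),A(497,348,.118),A(218,305,.118)
ang("top",TR,TL,90);ang("bot",BR,BL,90);ang("l",BL,TL,0);ang("r",BR,TR,0); print("ctr",(TL+TR+BL+BR)/4)
ang("frame back",A(616,402,.112),A(92,328,.112),90)
ang("frame front",A(605,435,.112),A(84,362,.112),90)
ang("shutter top",A(570,455,.110),A(235,410,.110),90)
p=lambda u,v:atz(T,(270+(199-v)/5-.4,210+u/5-.4),0)
def w(u,v,z): v-=385; return atz(T,(270+(199.5-v)/5-.5,210+(u+.5)/5-.5),z)
ang("wedge l",w(210,505,.093),w(42,530,.073),0)
ang("wedge r",w(207,455,.093),w(36,482,.073),0)
ang("wc",w(292,459,.12),(w(42,530,.073)+w(36,482,.073))/2,0)
E
```

```text
top -10.47 0.0898 [ 0.731  -0.0925  0.118 ] [ 0.7473 -0.0042  0.118 ]
bot -12.25 0.0898 [ 0.6499 -0.076   0.118 ] [0.6689 0.0118 0.118 ]
l -11.53 0.08 [0.6689 0.0118 0.118 ] [ 0.7473 -0.0042  0.118 ]
r -11.5 0.0828 [ 0.6499 -0.076   0.118 ] [ 0.731  -0.0925  0.118 ]
ctr [ 0.6993 -0.0402  0.118 ]
frame back -11.46 0.1691 [ 0.6317 -0.113   0.112 ] [0.6653 0.0528 0.112 ]
frame front -11.37 0.1676 [ 0.6211 -0.1087  0.112 ] [0.6542 0.0557 0.112 ]
shutter top -11.0 0.1074 [ 0.6157 -0.0973  0.11  ] [0.6362 0.0082 0.11  ]
wedge l 3.07 0.0785 [ 0.4791 -0.1098  0.093 ] [ 0.5575 -0.1056  0.073 ]
wedge r 2.96 0.08 [ 0.4792 -0.1318  0.093 ] [ 0.559  -0.1277  0.073 ]
wc 3.8 0.1171 [ 0.4414 -0.1244  0.12  ] [ 0.5583 -0.1167  0.073 ]
```

```bash
cat >g.py <<'E'
# python3 g.py x y z yawy_deg : shift/turn in tool axes from measured pose
import sys
from h import *
from scipy.spatial.transform import Rotation as Ro
x,y,z,w=map(float,sys.argv[1:5]); o=ctrl.get_obs()
R=Ro.from_rotvec(o["tool_rot"]); a=np.radians(w); yy=np.array([np.cos(a),np.sin(a),0]); zz=np.array([0,0,-1.]); xx=np.cross(yy,zz)
G=Ro.from_matrix(np.c_[xx,yy,zz])
print("shift",np.round(R.inv().apply(np.array([x,y,z])-o["tool_pos"]),4),"turn",np.round((R.inv()*G).as_rotvec(),4),"q",np.round(o["q"],2))
E
python3 g.py .6335 -.0135 .24 -101.5
```

```text
shift [ 0.5823 -0.375  -0.0089] turn [-1.000e-03  2.000e-04  5.845e-01] q [-1.31  0.05  1.61 -0.    1.48 -0.12]
```

```bash
python3 -m jog '[[[0.21,-0.135,-0.009],[0,0,0.584]],[[0.21,-0.135,-0.009],[0,0,0.584]],[[0.21,-0.135,-0.009],[0,0,0.584]],[[0.21,-0.135,-0.009],[0,0,0.584]],[[0.21,-0.135,-0.009],[0,0,0.584]]]' 0.5 30; python3 g.py .6335 -.0135 .24 -101.5
```

```text
t: 0.75
tool_pos: [0.3776, -0.3759, 0.2403]
tool_rot: [3.125, -0.318, 0.0]
contact_force: [0.5, 0.4, 0.2]
opening: 0.0426
grip_force: 0.0
shift [ 1.775e-01 -4.065e-01  3.000e-04] turn [ 0.0001 -0.0003 -0.0024] q [-0.92 -0.17  1.82  0.    1.5   0.85]
```

```bash
python3 -m jog '[[[0.178,-0.406,0],[0,0,-0.002]],[[0.178,-0.406,0],[0,0,-0.002]],[[0.178,-0.406,0],[0,0,-0.002]],[[0.178,-0.406,0],[0,0,-0.002]],[[0.178,-0.406,0],[0,0,-0.002]]]';python3 g.py .6335 -.0135 .18 -101.5
```

```text
t: 1.25
tool_pos: [0.5216, -0.1712, 0.2404]
tool_rot: [3.126, -0.311, 0.001]
contact_force: [1.1, -1.2, 0.1]
opening: 0.0428
grip_force: 0.0
shift [ 0.0786 -0.1767  0.0604] turn [ 0.0003 -0.0006  0.0025] q [-0.45 -0.13  1.78 -0.    1.5   1.32]
```

```bash
python3 -m jog '[[[0.079,-0.177,0.06],[0,0,0.002]],[[0.079,-0.177,0.06],[0,0,0.002]],[[0.079,-0.177,0.06],[0,0,0.002]],[[0.079,-0.177,0.06],[0,0,0.002]],[[0.079,-0.177,0.06],[0,0,0.002]]]'; python3 g.py .6335 -.0135 .118 -101.5; python3 - <<'E'
from h import *
s=cam("scene")["im"];t=cam("top")["im"]
a=cv2.resize(s[120:220,170:290],None,fx=5,fy=5,interpolation=cv2.INTER_CUBIC)
cv2.imwrite("pics/c.png",a)
E
```

```text
t: 1.75
tool_pos: [0.6335, -0.0105, 0.1768]
tool_rot: [-3.125, 0.306, 0.007]
contact_force: [-0.9, -0.7, -1.5]
opening: 0.0426
grip_force: 0.0
shift [0.0009 0.003  0.0588] turn [-0.0012  0.0046  0.0057] q [-0.13  0.11  1.64  0.    1.39  1.63]
```

View pics/c.png

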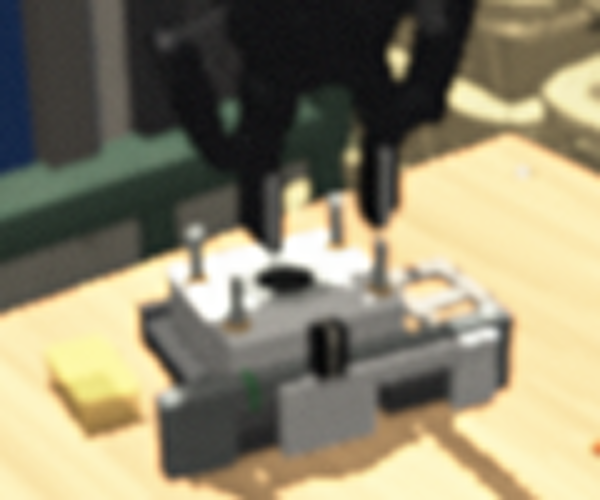

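Open fingers at about x=270 and x=380 straddle the grip at (328,345), so I'll descend, correcting slightly.

```bash
python3 -m jog '[[[0,0,0.03],[0,0,0]],[[0,0.001,0.05],[0,0,0]],[[0,0.001,0.058],[0,0,0]],[[0,0.001,0.058],[0,0,0]],[[0,0.001,0.058],[0,0,0]]]'; python3 g.py .6335 -.0135 .118 -101.5
```

```text
t: 2.35
tool_pos: [0.6335, -0.0169, 0.1237]
tool_rot: [3.126, -0.315, 0.003]
contact_force: [0.6, 0.6, -0.2]
opening: 0.0427
grip_force: 0.0
shift [-0.0007 -0.0034  0.0057] turn [-0.     -0.0021 -0.0005] q [-0.14  0.16  1.68 -0.    1.3   1.63]
```

```bash
python3 -m jog '[[[0,-0.002,0.003],[0,0,0]],[[0,-0.002,0.003],[0,0,0]],[[0,-0.002,0.003],[0,0,0]]]'; python3 -m jog '[[[0,0,0],[0,0,0]],[[0,0,0],[0,0,0]],[[0,0,0],[0,0,0]],[[0,0,0],[0,0,0]],[[0,0,0],[0,0,0]]]' 0 25;  python3 g.py .6335 -.0135 .118 -101.5
```

```text
t: 2.65
tool_pos: [0.6337, -0.0141, 0.1199]
tool_rot: [3.126, -0.314, 0.002]
contact_force: [-0.3, 0.6, 0.1]
opening: 0.0427
grip_force: 0.0
t: 3.15
tool_pos: [0.6335, -0.014, 0.1196]
tool_rot: [-3.126, 0.314, -0.001]
contact_force: [-0.5, 0.1, 2.0]
opening: 0.015
grip_force: 28.8
shift [-0.0001 -0.0005  0.0016] turn [-0.0003 -0.0004  0.0005] q [-0.14  0.16  1.69  0.    1.29  1.63]
```

```bash
python3 -m jog '[[[0,-0.01,0],[0,0,0]],[[0,-0.02,0],[0,0,0]],[[0,-0.03,0],[0,0,0]],[[0,-0.034,0],[0,0,0]],[[0,-0.034,0],[0,0,0]]]'; python3 -m jog '[[[0,0,0],[0,0,0]],[[0,0,0],[0,0,0]],[[0,0,0],[0,0,0]],[[0,0,0],[0,0,0]]]' 0.5;python3 -m jog '[[[0,0,-0.04],[0,0,0]],[[0,0,-0.08],[0,0,0]],[[-0.05,0.0,-0.09],[0,0,0]],[[-0.1,0,-0.09],[0,0,0]],[[-0.15,0,-0.09],[0,0,0]]]'; python3 - <<'E'
from h import *
T=cam("top");S=cam("scene")
a=cv2.resize(T["im"][160:200,195:290],None,fx=8,fy=8,interpolation=cv2.INTER_CUBIC)
b=cv2.resize(S["im"][175:212,195:285],None,fx=8,fy=8,interpolation=cv2.INTER_CUBIC)
o=np.zeros((600,760,3),np.uint8);o[:296,:720]=b;o[300:600]=a[:300];cv2.imwrite("pics/d.png",o)
E
```

```text
t: 3.65
tool_pos: [0.6407, 0.0206, 0.1196]
tool_rot: [-3.125, 0.312, -0.002]
contact_force: [0.7, 0.8, 2.8]
opening: 0.0156
grip_force: 28.9
t: 4.05
tool_pos: [0.6397, 0.019, 0.1187]
tool_rot: [-3.126, 0.314, 0.001]
contact_force: [0.3, 0.1, -0.2]
opening: 0.0432
grip_force: 0.0
t: 4.55
tool_pos: [0.4929, 0.0489, 0.2098]
tool_rot: [-3.126, 0.315, -0.001]
contact_force: [-0.6, 0.1, 0.6]
opening: 0.0426
grip_force: 0.0
```

View pics/d.png

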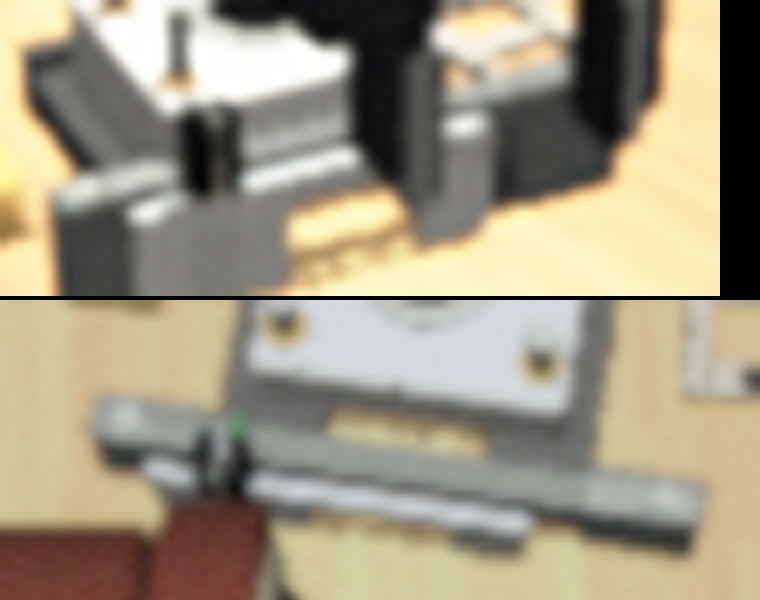

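The shutter is moved: grip line at about (219,455), green at (238,425) in the top part, with the arm partly in the way. I'll go on to above the wedge and look again from there.

```bash
python3 g.py .4407 -.1255 .2 -86.6
```

```text
shift [-0.0115  0.1813  0.0067] turn [-2.000e-04  5.200e-03 -2.583e-01] q [-0.05 -0.26  1.94  0.    1.46  1.72]
```

```bash
python3 -m jog '[[[-0.012,0.181,0.007],[0,0,-0.26]],[[-0.012,0.181,0.007],[0,0,-0.26]],[[-0.012,0.181,0.007],[0,0,-0.26]],[[-0.012,0.181,0.007],[0,0,-0.26]],[[-0.012,0.181,0.007],[0,0,-0.26]]]'; python3 g.py .4407 -.1255 .1 -86.6; python3 - <<'E'
from h import *
T=cam("top");S=cam("scene");np.set_printoptions(precision=1,suppress=True)
a=cv2.resize(T["im"][165:198,195:290],None,fx=8,fy=8,interpolation=cv2.INTER_CUBIC)
b=cv2.resize(S["im"][170:212,195:275],None,fx=8,fy=8,interpolation=cv2.INTER_CUBIC)
o=np.zeros((600,760,3),np.uint8);o[:336,:640]=b;o[336:600]=a;cv2.imwrite("pics/e.png",o)
ps=np.radians(-11.5);x=np.array([np.cos(ps),np.sin(ps),0]);y=np.array([-x[1],x[0],0]);m=.631*x+.1007*y+[0,0,.07]
for n,(u,v,w) in dict(griptop=(-8.5,45,66),gripbot=(-15.5,45,42),greenF=(0,45,42),greenB=(12,45,42),winTL=(-11,18,29),winTR=(-11,-18,29)).items():
    X=m+(u*x+v*y)/1e3+[0,0,w/1e3]; p=proj(S,X)[0];q=proj(T,X)[0]
    print(n,"scene",(p-[195,170]+.5)*8-.5,"top",(q-[195,165]+.5)*8-.5+[0,336])
E
```

```text
t: 5.15
tool_pos: [0.4453, -0.1301, 0.2022]
tool_rot: [3.139, 0.083, -0.0]
contact_force: [1.3, 0.6, -0.5]
opening: 0.0426
grip_force: 0.0
shift [-0.0043 -0.005   0.1022] turn [ 0.0014  0.0002 -0.0062] q [-0.44 -0.33  2.01 -0.    1.46  1.07]
griptop scene [219.6 144.5] top [223.9 452.4]
gripbot scene [233. 233.] top [226.  499.1]
greenF scene [209.3 205.4] top [235.1 445.8]
greenB scene [191.4 184.6] top [242.  404.8]
winTL scene [316.9 240.5] top [326.4 508.7]
winTR scene [432.7 208.5] top [452.9 526.8]
```

View pics/e.png

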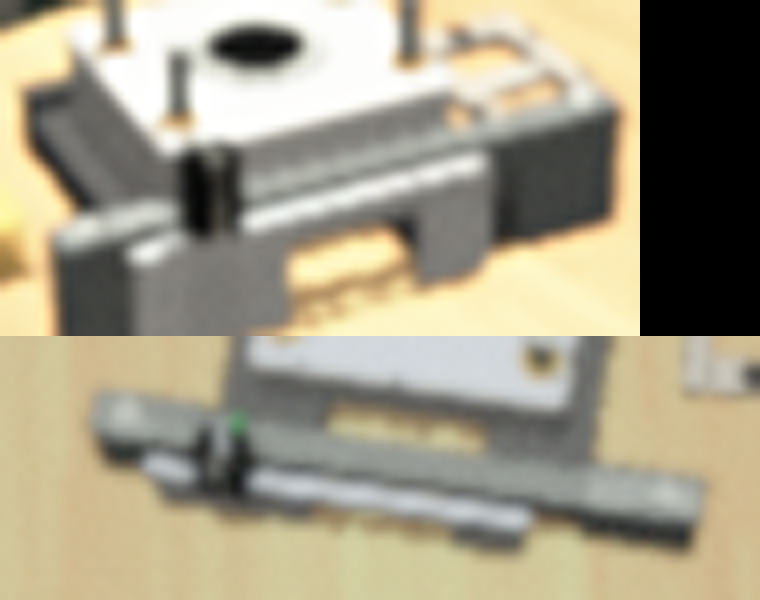

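Top part: green at (238,420), white line at about (220,455), predicted at (224,452). That's within about 1 mm. The window is clear in both views. I'll check the line numerically with a sub-pixel profile.

```bash
python3 - <<'E'
from h import *
T=cam("top");t0=cv2.imread("pics/top0.png");np.set_printoptions(precision=1,suppress=True,linewidth=200)
for im,r,c in((t0,range(178,187),range(230,247)),(T["im"],range(174,188),range(216,232))):
    g=cv2.cvtColor(im,cv2.COLOR_BGR2GRAY); print("cols",c[0],c[-1]); 
    for v in r: print(v,g[v,c[0]:c[-1]+1])
g=T["im"].astype(int); gr=g[...,1]-(g[...,0]+g[...,2])/2
for n,im in(("0",t0),("1",T["im"])):
    g=im.astype(int);gr=np.clip(g[...,1]-np.maximum(g[...,0],g[...,2])-12,0,None)[165:195,205:240]
    v,u=np.nonzero(gr);w=gr[v,u]; print(n,"green rows",[(vv+165,round((u[v==vv]*w[v==vv]).sum()/w[v==vv].sum()+205,2)) for vv in np.unique(v)])
E
```

```text
cols 230 246
178 [142 141 144 139 135 116 104 116 135 136 137 139 153 156 152 156 162]
179 [137 139 141 136 113  84  71  92 119 107  94 105 132 143 143 142 147]
180 [125 122 125 120  95  55  57  85  91  71  56  86 124 139 140 143 143]
181 [102  97  97  95  69  46  72 109  93  57  44  68 114 133 139 139 143]
182 [147 144 140 132  96  56  78 118 102  61  36  59  99 121 123 129 126]
183 [184 187 183 174 132  69  73 113  94  56  41  61 104 112 109 106 104]
184 [174 180 177 167 125  61  70 109  86  50  32  90 141 154 155 149 146]
185 [122 125 123 114  84  44  49  77  62  34  36  95 154 173 181 186 186]
186 [ 97  88  86  81  71  53  49  63  51  29  46  84 124 145 163 174 178]
cols 216 231
174 [153 152 154 149 144 140 134 126 120 113 110 111 111 108 111 109]
175 [154 154 149 143 134 138 146 137 128 121 123 126 126 123 119 113]
176 [159 159 153 129 109 120 148 138 118 117 136 144 147 143 137 133]
177 [151 157 147 109  69 100 142 123  85  92 127 148 152 150 148 148]
178 [121 129 120  86  54  95 141 120  72  66 108 139 149 151 155 153]
179 [110  97  84  60  50  92 128 108  61  53  87 123 141 1
[... 303 characters left out ...]
5  94  83  67  59  64  55  42  57  99 126 141 158 173 185]
185 [118 107 111 103  98  89  88  78  70  70  82  92  99 107 121 132]
186 [154 148 149 149 142 126 107  96  90  91  91  96  96 100  99  98]
187 [184 183 183 186 183 166 140 125 118 117 116 120 130 131 123 109]
0 green rows [(np.int64(174), np.float64(224.22)), (np.int64(175), np.float64(224.3)), (np.int64(176), np.float64(224.11)), (np.int64(177), np.float64(223.9)), (np.int64(178), np.float64(223.81)), (np.int64(179), np.float64(223.76)), (np.int64(180), np.float64(223.76))]
1 green rows [(np.int64(174), np.float64(224.3)), (np.int64(175), np.float64(224.33)), (np.int64(176), np.float64(224.38)), (np.int64(177), np.float64(224.17))]
```

```bash
python3 - <<'E'
from h import *
T=cam("top")
for n,p,z in(("now",(222.15,178),.136),("before",(237.1,182),.136),("green",(224.1,176),.112),("greenback",(224.3,174.5),.112)):
    X=atz(T,p,z);a=np.radians(11.5);print(n,X,"lat",X[0]*np.sin(a)+X[1]*np.cos(a),"long",X[0]*np.cos(a)-X[1]*np.sin(a))
E
python3 g.py .4407 -.1255 .1 -86.6
```

```text
now [0.64159013 0.01944277 0.136     ] lat 0.14696495062660653 long 0.62483375667
before [ 0.63085218 -0.01253426  0.136     ] lat 0.11348907040066337 long 0.6206865681966386
green [0.65264532 0.01642621 0.112     ] lat 0.14621299466042836 long 0.6362684085276438
greenback [0.65609907 0.01584802 0.112     ] lat 0.14633498461289496 long 0.6397681025342021
shift [-0.0059 -0.0004  0.1023] turn [-0.0004 -0.0002  0.0011] q [-0.44 -0.33  2.01  0.    1.47  1.08]
```

White line within 0.8 mm of the mark. Now I'll grasp the wedge.

```bash
python3 -m jog '[[[-0.006,0,0.05],[0,0,0]],[[-0.006,0,0.09],[0,0,0]],[[-0.006,0,0.118],[0,0,0]],[[-0.006,0,0.121],[0,0,0]],[[-0.006,0,0.121],[0,0,0]]]';python3 g.py .4407 -.1255 .081 -86.6; python3 -m jog '[[[0,0,0],[0,0,0]],[[0,0,0],[0,0,0]],[[0,0,0],[0,0,0]],[[0,0,0],[0,0,0]],[[0,0,0],[0,0,0]]]' 0 60; python3 g.py .4407 -.1255 .081 -86.6
```

```text
t: 5.85
tool_pos: [0.4404, -0.1255, 0.0811]
tool_rot: [-3.139, -0.097, 0.002]
contact_force: [-0.2, -0.4, -0.0]
opening: 0.043
grip_force: 0.0
shift [0.0003 0.     0.0001] turn [-0.0007  0.001   0.0024] q [-0.44 -0.21  2.13  0.    1.23  1.07]
t: 6.35
tool_pos: [0.4422, -0.1271, 0.0839]
tool_rot: [3.139, 0.094, 0.007]
contact_force: [0.0, 2.0, 7.0]
opening: 0.0192
grip_force: 59.6
shift [-0.0014 -0.0017  0.0029] turn [ 0.0014 -0.0046  0.0003] q [-0.44 -0.22  2.12  0.    1.23  1.07]
```

```bash
python3 -m jog '[[[0,0,0],[0,0,0]],[[0,0,0],[0,0,0]],[[0,0,0],[0,0,0]]]'; python3 g.py .4407 -.1255 .081 -86.6;  python3 - <<'E'
from h import *
T=cam("top");S=cam("scene")
a=cv2.resize(T["im"][205:280,265:320],None,fx=6,fy=6,interpolation=cv2.INTER_CUBIC)
b=cv2.resize(S["im"][180:245,275:350],None,fx=5,fy=5,interpolation=cv2.INTER_CUBIC)
o=np.zeros((460,730,3),np.uint8);o[:450,:330]=a;o[:325,340:715]=b;cv2.imwrite("pics/f.png",o)
E
```

```text
t: 6.65
tool_pos: [0.4422, -0.1271, 0.0838]
tool_rot: [3.139, 0.094, 0.007]
contact_force: [1.3, 2.1, 6.6]
opening: 0.0196
grip_force: 59.6
shift [-0.0014 -0.0017  0.0028] turn [ 0.0013 -0.0045  0.0003] q [-0.44 -0.22  2.12  0.    1.23  1.07]
```

View pics/f.png

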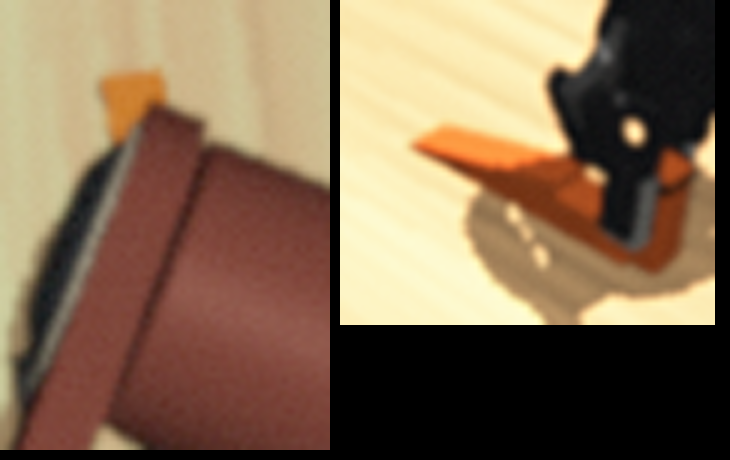

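The wedge is held squarely by its handle, tip at (103–163, 75) in the top crop. The closing pads press it about 7 N onto the board, so I'll lift slightly, carry it to the front of the mouth and lower it gently there.

```bash
python3 -m jog '[[[0,0,-0.004],[0,0,0]],[[0,0,-0.008],[0,0,0]],[[0,0,-0.01],[0,0,0]],[[0,0,-0.01],[0,0,0]]]'; python3 g.py .4973 .0016 .0912 -101.5; python3 -c "
from h import *
T=cam('top');print(atz(T,(286.7,216.8),.073+.008))"
```

```text
t: 7.15
tool_pos: [0.4403, -0.1267, 0.0914]
tool_rot: [3.14, 0.094, 0.0]
contact_force: [-0.0, -0.1, -0.7]
opening: 0.0191
grip_force: 58.6
shift [ 0.0646 -0.1246  0.0002] turn [ 2.000e-04 -3.000e-04  2.604e-01] q [-0.44 -0.23  2.12 -0.    1.25  1.07]
[ 0.5581205 -0.1193975  0.081    ]
```

```bash
python3 -m jog '[[[0.016,-0.031,0],[0,0,0.065]],[[0.032,-0.062,0],[0,0,0.13]],[[0.048,-0.093,0],[0,0,0.195]],[[0.064,-0.124,0],[0,0,0.26]],[[0.064,-0.124,0],[0,0,0.26]]]'; python3 -m jog '[[[0,0,0],[0,0,0]],[[0,0,0],[0,0,0]]]'; python3 g.py .4973 .0016 .084 -101.5
```

```text
t: 7.7
tool_pos: [0.4976, 0.004, 0.0911]
tool_rot: [-3.125, 0.309, 0.0]
contact_force: [0.3, -0.5, -1.8]
opening: 0.0194
grip_force: 59.0
t: 7.9
tool_pos: [0.4963, 0.0006, 0.0908]
tool_rot: [3.126, -0.314, -0.001]
contact_force: [0.4, -1.1, -0.9]
opening: 0.0193
grip_force: 59.0
shift [ 0.0008 -0.0012  0.0068] turn [0.0004 0.0008 0.0003] q [-0.15 -0.13  2.03 -0.    1.24  1.62]
```

```bash
python3 -m jog '[[[0.001,-0.001,0.004],[0,0,0]],[[0.001,-0.001,0.008],[0,0,0]],[[0.001,-0.001,0.008],[0,0,0]],[[0.001,-0.001,0.008],[0,0,0]]]'; python3 g.py .4973 .0016 .084 -101.5; python3 - <<'E'
from h import *
T=cam("top");S=cam("scene");cv2.imwrite("pics/S_ref.png",S["im"]);cv2.imwrite("pics/T_ref.png",T["im"])
a=cv2.resize(T["im"][155:235,205:290],None,fx=4,fy=4,interpolation=cv2.INTER_CUBIC)
b=cv2.resize(S["im"][150:230,185:285],None,fx=4,fy=4,interpolation=cv2.INTER_CUBIC)
o=np.zeros((330,750,3),np.uint8);o[:320,:340]=a;o[:320,345:745]=b;cv2.imwrite("pics/g.png",o)
E
```

```text
t: 8.3
tool_pos: [0.4984, 0.0011, 0.0839]
tool_rot: [3.125, -0.315, 0.002]
contact_force: [-1.5, -1.2, 3.9]
opening: 0.0195
grip_force: 59.5
shift [-0.0012 -0.0003 -0.0001] turn [ 0.0004 -0.0013 -0.0004] q [-0.15 -0.11  2.03 -0.    1.22  1.63]
```

View pics/g.png

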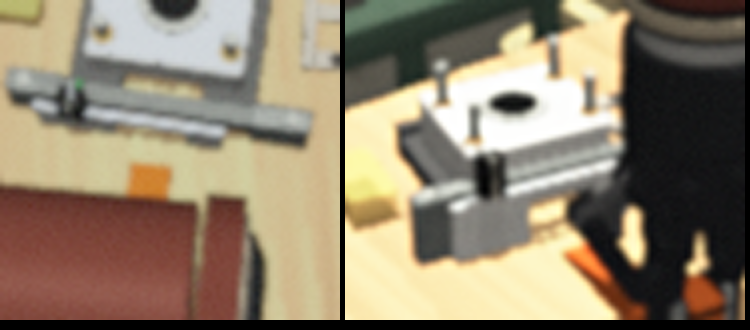

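Tip at (132–170, 167) in the top crop, in front of the window at (110–178, ~128). I'll check its lateral position numerically.

```bash
python3 - <<'E'
from h import *
T=cam("top");a=np.radians(11.5)
f=lambda u,v:(205+(u+.5)/4-.5,155+(v+.5)/4-.5)
for n,p,z in(("tipL",f(132,168),.073),("tipR",f(170,166),.073)):
    X=atz(T,p,z);print(n,"lat",X[0]*np.sin(a)+X[1]*np.cos(a),"long",X[0]*np.cos(a)-X[1]*np.sin(a))
g=cv2.cvtColor(T["im"],cv2.COLOR_BGR2GRAY)
print(cv2.resize(T["im"],None,fx=1,fy=1)[197:200,234:252,0])
X=ctrl.get_obs()["tool_pos"];print("tcp lat",X[0]*np.sin(a)+X[1]*np.cos(a),"long",X[0]*np.cos(a)-X[1]*np.sin(a))
E
```

```text
tipL lat 0.11173848872412212 long 0.6024701165722134
tipR lat 0.09024311006851729 long 0.6068337369458738
[[153 149 144 111  67  50  51  53  58  57  63  62  70  98 139 157 158 160]
 [153 152 143 108  64  51  51  49  52  49  53  50  53  87 138 153 158 160]
 [153 151 141 105  63  51  46  49  48  47  52  50  56  88 136 157 159 161]]
tcp lat 0.10045912034618457 long 0.488175114948783
```

```bash
python3 -m jog '[[[0.008,0,0],[0,0,0]],[[0.017,0,0],[0,0,0]],[[0.026,0,0],[0,0,0]],[[0.035,0,0],[0,0,0]],[[0.042,0,0],[0,0,0]]]'; python3 -m jog '[[[0.008,0,0],[0,0,0]],[[0.016,0,0],[0,0,0]],[[0.024,0,0],[0,0,0]],[[0.032,0,0],[0,0,0]],[[0.038,0,0],[0,0,0]]]';python3 -m jog '[[[0,0,0],[0,0,0]],[[0,0,0],[0,0,0]]]'; python3 - <<'E'
from h import *
a=np.radians(11.5);X=ctrl.get_obs()["tool_pos"];print("tcp lat",X[0]*np.sin(a)+X[1]*np.cos(a),"long",X[0]*np.cos(a)-X[1]*np.sin(a))
E
```

```text
t: 8.95
tool_pos: [0.5395, -0.0064, 0.0839]
tool_rot: [-3.125, 0.314, 0.0]
contact_force: [-5.1, 1.2, 7.9]
opening: 0.0192
grip_force: 60.0
t: 9.45
tool_pos: [0.5768, -0.0139, 0.0839]
tool_rot: [-3.125, 0.314, 0.0]
contact_force: [-4.8, 0.6, 7.4]
opening: 0.0194
grip_force: 59.9
t: 9.65
tool_pos: [0.5775, -0.0142, 0.0839]
tool_rot: [-3.126, 0.314, -0.005]
contact_force: [2.8, -0.9, 3.6]
opening: 0.0193
grip_force: 59.7
tcp lat 0.10123755262136029 long 0.5687372157339703
```

```bash
cat >lift.py <<'E'
from h import *
T=cam("top");S=cam("scene");a=np.radians(11.5);ps=-a
x=np.array([np.cos(ps),np.sin(ps),0]);y=np.array([-x[1],x[0],0])
for n,c in(("scene",S),("top",T)):
    ref=cv2.imread(f"pics/{'S' if n=='scene' else 'T'}_ref.png")
    H=np.array([.700,-.0395,.118])
    P=[H+u*x+v*y for u in(-.038,-.02,0,.018,.036) for v in(.043,.02,.0,-.02)]
    p0=proj(c,P).astype(np.float32).reshape(-1,1,2);dz=(proj(c,np.array(P)+[0,0,.004])-proj(c,P))
    p1,st,er=cv2.calcOpticalFlowPyrLK(ref,c["im"],p0,None,winSize=(9,9),maxLevel=1)
    d=(p1-p0)[:,0];L=4*(d*dz).sum(1)/(dz**2).sum(1)
    perp=(d[:,0]*dz[:,1]-d[:,1]*dz[:,0])/np.linalg.norm(dz,axis=1)
    g=(st[:,0]==1)&(er[:,0]<6);print(n,"lift mm",np.round(L,1)[g],"med",round(float(np.median(L[g])),2) if g.any() else None, "perp px",np.round(np.median(perp[g]),2), "n",g.sum())
X=ctrl.get_obs()["tool_pos"];print("tcp lat",X@y,"long",X@x)
cv2.imwrite("pics/S_last.png",S["im"])
cv2.imwrite("pics/T_last.png",T["im"])
E
python3 lift.py
python3 -m jog '[[[0.005,0,0],[0,0,0]],[[0.01,0,0],[0,0,0]],[[0.012,0,0],[0,0,0]],[[0.012,0,0],[0,0,0]]]'; python3 lift.py
```

```text
scene lift mm [ 0.1 -0.  -0.  -0.   0.   0.   0.   0.  -0. ] med 0.0 perp px -0.0 n 9
top lift mm [-2.1 -0.9 -5.8  1.9 -0. ] med -0.91 perp px 0.01 n 5
tcp lat 0.10122431195680567 long 0.5684438865909889
t: 10.15
tool_pos: [0.587, -0.016, 0.0838]
tool_rot: [-3.126, 0.313, 0.005]
contact_force: [-5.6, 2.2, 10.4]
opening: 0.0194
grip_force: 60.3
scene lift mm [-0.3 -0.   0.  -0.1  0.   0.  -0.1] med -0.02 perp px -0.0 n 7
top lift mm [] med None perp px nan n 0
tcp lat 0.10132135233686117 long 0.5783789684691191
  return _methods._mean(a, axis=axis, dtype=dtype,
  ret = ret.dtype.type(ret / rcount)
```

```bash
python3 -m jog '[[[0.004,0,0],[0,0,0]],[[0.008,0,0],[0,0,0]],[[0.01,0,0],[0,0,0]],[[0.01,0,0],[0,0,0]]]'; python3 lift.py 2>/dev/null
```

```text
t: 10.65
tool_pos: [0.5956, -0.0175, 0.0838]
tool_rot: [-3.125, 0.313, 0.01]
contact_force: [-10.4, 1.9, 12.5]
opening: 0.0191
grip_force: 60.3
scene lift mm [2.3 2.  0.4] med 1.95 perp px 0.01 n 3
top lift mm [] med None perp px nan n 0
tcp lat 0.1015763656473808 long 0.5871779236682056
```

```bash
sed -i 's/<6)/<14)/' lift.py; python3 -m jog '[[[0.004,0,0],[0,0,0]],[[0.007,0,0],[0,0,0]],[[0.008,0,0],[0,0,0]],[[0.008,0,0],[0,0,0]],[[0.008,0,0],[0,0,0]]]'; python3 lift.py 2>/dev/null
```

```text
t: 11.25
tool_pos: [0.6033, -0.0191, 0.0838]
tool_rot: [-3.125, 0.313, 0.01]
contact_force: [-10.6, 2.4, 13.4]
opening: 0.0195
grip_force: 60.3
scene lift mm [3.8 3.4 1.1] med 3.38 perp px -0.1 n 3
top lift mm [] med None perp px nan n 0
tcp lat 0.10156797993698131 long 0.5950070249811119
```

```bash
python3 -m jog '[[[0,0,0],[0,0,0]],[[0,0,0],[0,0,0]],[[0,0,0],[0,0,0]],[[0,0,0],[0,0,0]],[[0,0,0],[0,0,0]]]'; python3 lift.py 2>/dev/null; python3 - <<'E'
from h import *
r=cv2.imread("pics/S_ref.png");s=cv2.imread("pics/S_last.png");t=cv2.imread("pics/T_last.png")
f=lambda i,k:cv2.resize(i,None,fx=k,fy=k,interpolation=cv2.INTER_CUBIC)
o=np.zeros((600,760,3),np.uint8);o[:300,:375]=f(r[155:215,185:260],5);o[:300,380:755]=f(s[155:215,185:260],5)
o[305:600,:375]=f(s[155:214,230:305],5);o[305:600,380:755]=f(t[150:209,195:270],5);cv2.imwrite("pics/z.png",o)
E
```

```text
t: 11.85
tool_pos: [0.6033, -0.0191, 0.0838]
tool_rot: [-3.125, 0.313, 0.01]
contact_force: [-10.8, 2.5, 12.6]
opening: 0.0195
grip_force: 60.3
scene lift mm [3.8 3.4 1.1] med 3.39 perp px -0.1 n 3
top lift mm [] med None perp px nan n 0
tcp lat 0.10154349428707038 long 0.5949741949483597
```

View pics/z.png

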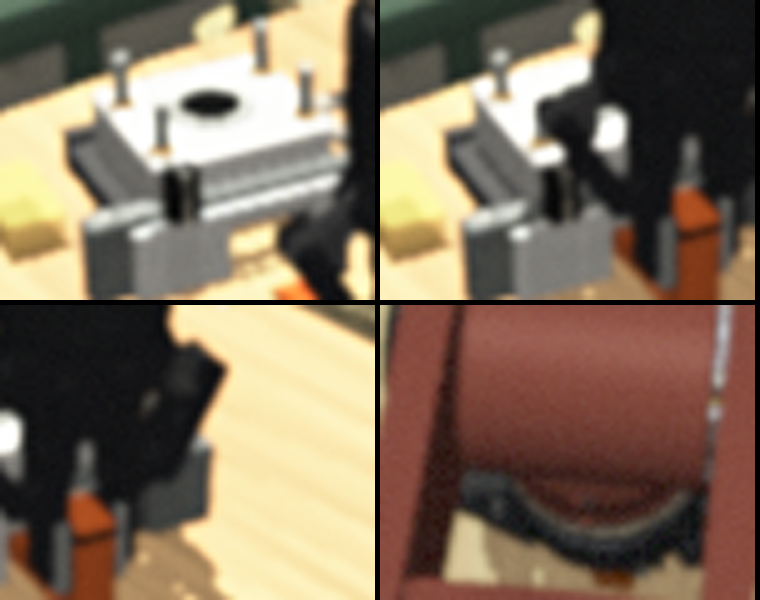

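Block's near-left corner has risen from (97,98) to (95,85) in the crops; the pins, pad and grip are unmoved, and the gripper stands clear in front. One finer lift check along the vertical, then I'll hand in.

```bash
python3 - <<'E'
from h import *
S=cam("scene");r=cv2.imread("pics/S_ref.png").astype(np.float32);s=S["im"].astype(np.float32)
a=np.radians(-11.5);x=np.array([np.cos(a),np.sin(a),0]);y=np.array([-x[1],x[0],0]);H=np.array([.700,-.0395,.118])
for u,v in((.04,.045),(.032,.045),(.01,.045),(0,.045),(-.01,.045),(.04,.02),(0,.03),(-.03,.045)):
    P=H+u*x+v*y;p=proj(S,P)[0];A=cv2.getRectSubPix(r,(7,7),tuple(map(float,p)))
    L=np.arange(0,8,.1);e=[]
    for l in L:
        q=proj(S,P+[0,0,l/1e3])[0];e.append(((cv2.getRectSubPix(s,(7,7),tuple(map(float,q)))-A)**2).mean())
    i=int(np.argmin(e));print(u,v,"lift",round(L[i],1),"rms",round(e[i]**.5,1),"at0",round(e[0]**.5,1))
E
```

```text
0.04 0.045 lift 0.3 rms 17.8 at0 18.5
0.032 0.045 lift 0.8 rms 21.9 at0 24.2
0.01 0.045 lift 4.0 rms 6.3 at0 38.3
0 0.045 lift 4.0 rms 4.2 at0 31.8
-0.01 0.045 lift 4.2 rms 1.7 at0 36.0
0.04 0.02 lift 0.7 rms 11.8 at0 13.1
0 0.03 lift 7.9 rms 55.3 at0 70.5
-0.03 0.045 lift 3.2 rms 17.9 at0 44.2
```

Clean patches read a lift of 4.0–4.2 mm, so I'm handing in.

```bash
python3 -c "
from station import job
print(job.finish_job())"
```

```text
the job is handed in; nothing more can be done
None
```

The job is handed in: the shutter's white line is within about 0.8 mm of the green mark, and the wedge is held by its handle in the mouth with the block about 4 mm off its rails (4.0–4.2 mm in the images). No verdict came back.

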